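# Hang the panel carrier in the bench dryer without swing

## Robot

A 6-joint arm with a two-finger parallel gripper is mounted at the origin on the work surface. World frame = base frame: x ahead of the robot, y to its left, z up, the work surface at z = 0. Lengths are in mm, angles in rad, forces in N, time in s.
With the tool pointing down it reaches from about 300 to 775 mm from the base axis. Payload 14.6 kg.
Tool frame: the origin (TCP) lies between the finger pads; the fingertips stand 19 mm ahead of it and the grasp point (between the pads) is the TCP (manip.tcp_to_tips is the distance from the TCP to the fingertips, in mm); x points along the fingers, z is the direction in which the jaws open and shut, and the axes are right-handed (so a half turn about x gives the same grasp; the last joint's range is limited). The gripper opens to 94 mm and grips with 3 to 60 N. Pads are 16 mm wide; open, the fingers measure 119 mm over their backs; the gripper's body (75 mm by 177 mm) begins 78 mm behind the grasp point.
Start: joints at [-1.288, 0.3, 1.521, -0, 1.321, -0.067], TCP at [188.483, -516.685, 224.446] pointing down, gripper open.
Joint ranges: [-3.03, 3.03], [-0.79, 2.21], [0.23, 2.52], [-1.04, 4.18], [0, 3.07], [-2.55, 2.55]. Speed limits (rad/s): [2.22, 2.22, 2.57, 3.14, 3.14, 3.14].

## Interface

Orientations are given as [roll, pitch, yaw] about the fixed x, y, z axes, in that order (R = Rz(yaw) Ry(pitch) Rx(roll)).
In Python, from cell import manip gives the robot as it stands.
- The arm moves only by the tool jog_arm, never from a script. Its argument "moves" is a list that holds one entry, the list of rows, each a list of 6 numbers: the shift along the world's x, y, z in mm, then the turn, a rotation vector about the world's x, y, z in degrees. In form: [[[dx, dy, dz, wx, wy, wz], ...]]. A call has 1 to 5 rows; each row shifts and turns the pose as measured when the row begins; what a row does not reach is not made up. A row lasts 1/10 s, in which the tool goes at most 50 mm and 8.59 degrees, less where a joint would pass 70% of its speed; a pose out of reach is approached as far as the arm can. A call is refused whole if a number of a shift passes 50 or a number of a turn 8.59, either way. A call with a gripper value outside its range is refused whole. "gripper" is the opening, from -1 (shut) to 1 (fully open), set as the call begins (left out, the last holds). The fingers move at their own pace and stop on an object; "squeeze" is the grip in N (left out, the last holds). Time passes only in rows, so rows that do not move let the fingers close. It gives the time, the measured TCP pose, the force and the opening at its end, in the units of the state.
- manip.read_state(): the state, without advancing time (a new reading comes with each control period).
- manip.camera(name): name is "scene" or "side" or "wrist"; returns (picture, depth): 420x560x3 uint8, blue, green, red; 420x560 float32, mm along the optical axis (not along the pixel's ray), 0 where there is no reading.
- manip.camera_params(name): a dict with "fx", "fy", "cx", "cy" (pixels), "rvec" (rotation vector, rad) and "tvec" (3), from world to camera coordinates, as OpenCV has them. Camera axes: x right, y down, z forward; pixel columns grow to the right and rows downward; lengths in mm; the calibration is good to about 2 mm. A picture is of the moment at which its call begins: read the wrist's pose just before it. camera_params takes no time and is no camera call; for the wrist camera it gives the pose at the moment of the call.
- manip.sign_off(): hands the job in, once; it reports no verdict.
The state is a dict: "clock": time; "joints": joint angles; "qd": joint speeds; "effort": joint torques, N m; "eef_pos": TCP position; "eef_rot": TCP orientation; "wrist_force": force on the tool from outside, world axes, zero at the start; "moment": the same for the moment, N m; "finger_gap": finger opening in mm.
Only numpy, scipy, OpenCV 4.12 (cv2) and the standard library are available. Lean on these libraries where they do the work, as an engineer would, in place of code of your own. Each camera call takes 0.05 s, during which the arm holds its last target. There are 200 camera calls.

## Task

Take the blue carrier of test panels off the drain stand by the black grip of its bail, carry it over to the bench dryer and calm its swing there: hold it over the dryer's forks, lifted clear of them, until it has hung practically still for two full seconds. Then lower it into the drying well so that the crossbar lies down in both forks, let go and leave it hanging still. Handle it by the black grip only, without touching the carrier or its panels; do not rest or knock the carrier on anything on the way, do not let it swing wildly, and leave the other things on the bench where they are.

Things in the scene. Friction and masses are not known exactly. Their poses are not given: they have to be found in the camera images.
- hanger: The part to grasp: flat steel crossbar 196 x 24 x 14 mm (x, y, z) with a black grip sleeve 60 x 26 x 18 mm on its middle and a bail arm going down at 54 mm to either side. Origin: centre of crossbar and grip. x along the crossbar, y across it, z up. The carrier hangs between the arms on free pivots, on a line along x, 135 mm below the origin. Hanger 0.16 kg, all together 0.84 kg.
- swing (a joint): Carrier's angle on the bail, rad: 0 = upright (its rest when free), positive = foot swung to the hanger's +y. Starts near -0.3, held tipped by the drip bar; lifted some 14 mm it slips off and swings. Nearly frictionless, takes over a minute to die away. Nominally angle'' = -(9.81*angle + a)/0.41, a = acceleration of the hanger along its +y; period 1.3 s (1.2 to 1.4, unknown panel mass).
- carrier: Blue frame with a low tray at the foot, four steel rods and a top rim, holding five upright test panels; 90 mm along the hanger's x, 70 mm along its y, 200 mm tall. Origin: on the pivot line midway between the pivots, 115 mm above the foot, 85 mm below the top; z up along it. 0.48 kg, the panels 0.2 kg more (0.14 to 0.28); nominal centre of mass 17 mm below the pivots.
- carrier_foot (a point): Centre of the underside of the carrier.
- drain_stand: Drain stand: white tray 220 (x) x 180 (y) x 16 mm with two aluminium forked posts 88 mm either side of its centre along x (20 mm wide, 48 mm at the fork head; slots as on the dryer) and between them, low down, a steel drip bar along x that keeps the hung carrier tipped. Origin: centre of the underside.
- drain_seat (a point): Where the hanger's origin lies when its crossbar is down in the drain stand's forks: 280 mm above the bench.
- dryer: Bench dryer: white housing 220 (x) x 210 (y) x 65 mm high with an open well in its top (140 x 130 mm, floor 12 mm above the bench), two forked posts 88 mm either side of the centre along x. Each fork is an open slot 32 mm wide along y, 16 mm deep, with orange flared lips up to 29 mm above the slot's floor. Origin: centre of the underside. The hanger may hang either way round.
- dryer_seat (a point): Where the hanger's origin lies when the crossbar is down in both forks of the dryer: 290 mm above the bench, 7 mm above the slot floors. The crossbar is clear of the lips when the hanger's origin is 25 mm or more above this point. Between the posts the bail arms have 24 mm to spare on each side, so bring the hanger in, and out of the drain stand, along y. Axes as the dryer's.
- table: The black bench top, z = 0 at its upper side.
- amber_bottle: Amber reagent bottle, 64 mm diameter, 110 mm tall, a bystander. Origin: centre of its underside.
- cone_foot: Dark steel cone foot, 60 mm diameter, 36 mm tall, a bystander. Origin: centre of its underside.
- sample_jar: Low glass jar with a green lid, 60 mm diameter, 45 mm tall, a bystander. Origin: centre of its underside.
Mind the look-alikes: they are no part of the job. Of the things shaped like the hanger, the steel one is meant.

How it is judged:
By the outcome, as a careful person would: the job done as asked, in the order asked, and still so for the second after the job is handed in, with the robot touching nothing.
It also fails if it takes over 54 s, if anything falls off the work surface, if the arm or the gripper's body presses on something with over 40 N, if the wrist force passes 120 N, or if a joint passes its speed limit or range.

## Working session

There is one attempt and no reset: what is moved stays moved. The work goes in short steps, Python scripts to look and compute and a tool call to move; the robot and the scene stay as the last step left them, time stands still between calls to the robot, and variables do not carry over. Pictures are saved under pics/ and viewed, about 8 in all and at most 12, crops included, and the job is handed in when it is done.

Besides the shell and the picture viewer there is one more tool, called after "Call:" by a JSON object that holds its "api" and its "payload". jog_arm: Moves the arm, as the interface text tells. Its arguments: {"type":"object","properties":{"moves":{"type":"array","items":{"type":"array","items":{"type":"array","items":{"type":"number"}}}},"gripper":{"type":"number"},"squeeze":{"type":"number"}},"required":["moves"]}

```bash
mkdir -p pics; ls; cat > h.py <<'E'
import numpy as np, cv2
from cell import manip
def cam(n):
    p=manip.camera_params(n); im,d=manip.camera(n); return im,d,p
def world(u,v,z,p):
    R,_=cv2.Rodrigues(np.array(p["rvec"],float)); c=np.array([(u-p["cx"])/p["fx"]*z,(v-p["cy"])/p["fy"]*z,z])
    return R.T@(c-np.array(p["tvec"],float).ravel())
def cloud(d,p):
    v,u=np.indices(d.shape); R,_=cv2.Rodrigues(np.array(p["rvec"],float))
    c=np.stack([(u-p["cx"])/p["fx"]*d,(v-p["cy"])/p["fy"]*d,d],-1)
    return (c-np.array(p["tvec"],float).ravel())@R
E
python3 - <<'E'
from h import *
for n in("scene","side"):
    im,d,p=cam(n); np.savez(f"{n}0.npz",im=im,d=d,**{k:np.array(v) for k,v in p.items()}); cv2.imwrite(f"pics/{n}0.png",im)
print(manip.read_state())
E
```

```text
pics
{'clock': 0.1, 'joints': array([-1.28758950e+00,  3.00385375e-01,  1.52154771e+00,  1.99041214e-05,
        1.32067217e+00, -6.66385446e-02]), 'qd': array([ 6.84782919e-04, -9.01033742e-04, -2.01701687e-03,  2.76150585e-03,
       -8.78415940e-05,  3.65740095e-04]), 'effort': array([-1.60648860e-04, -5.32641327e+01, -3.53287303e+01,  7.08532822e-02,
        2.34265690e-02, -5.53447967e-05]), 'eef_pos': array([ 188.43398701, -516.47836411,  223.94745379]), 'eef_rot': array([3.05591657, 1.56978354, 1.83496067]), 'wrist_force': array([-0.69297859, -0.15454494,  0.35812039]), 'moment': array([ 0.04850491, -0.02415457,  0.02628435]), 'finger_gap': 94.28149982459054}
```

View pics/scene0.png

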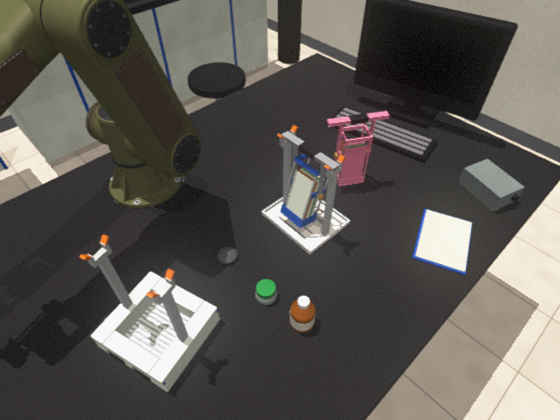

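View pics/side0.png

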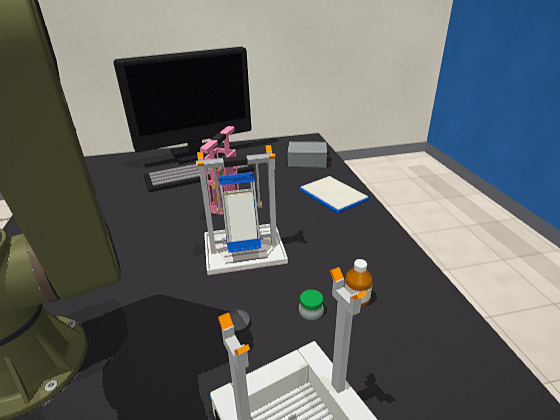

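The scene view shows the drain stand with the blue carrier at about (308,195), forks at (288,138) and (328,163). A pink look-alike hangs behind it at (355,120–180). The dryer is at (157,325), with forks at (98,250) and (163,285). The cone foot is at (228,256), the jar at (265,291) and the bottle at (303,313). Hanger candidates are the steel one in the drain stand (~(310,150)) and the pink one (357,119), so I choose the steel one and will check it in a crop.

```bash
python3 - <<'E'
from h import *
for n in("scene","side"):
    f=np.load(f"{n}0.npz"); im=f["im"]; d=f["d"]; p={k:f[k] for k in("fx","fy","cx","cy","rvec","tvec")}
    P=cloud(d,p); hsv=cv2.cvtColor(im,cv2.COLOR_BGR2HSV)
    def blobs(name,m,zlo,zhi,amin=8):
        m=m&(d>0)&(P[...,2]>zlo)&(P[...,2]<zhi)
        k,l,s,c=cv2.connectedComponentsWithStats(m.astype(np.uint8))
        for i in range(1,k):
            if s[i,4]>=amin:
                q=P[l==i]; print(n,name,c[i].round(),s[i,4],np.median(q,0).round(),q.min(0).round(),q.max(0).round())
    H,S,V=cv2.split(hsv)
    blobs("orange",(H>4)&(H<18)&(S>180)&(V>120),200,340)
    blobs("green",(H>45)&(H<75)&(S>150),20,80)
    blobs("blue",(H>105)&(H<125)&(S>150)&(V>70),20,300,30)
    blobs("bar",(S<80),277,293,20)
    blobs("whitetray",(S<60)&(V>120),10,20,60); blobs("whitehousing",(S<60)&(V>120),58,72,60)
    blobs("amber",(H<20)&(S>100),30,115,60)
    blobs("cone",(P[...,0]>200)&(V<90),12,40,15)
f=np.load("scene0.npz");g=np.load("side0.npz")
a=cv2.resize(f["im"][110:260,240:400],None,fx=2.4,fy=2.4,interpolation=2)
b=cv2.resize(g["im"][130:280,180:300],None,fx=2.4,fy=2.4,interpolation=2)
cv2.imwrite("pics/c1.png",np.hstack([a,b]))
E
```

```text
scene orange [294. 128.] 25 [418. 305. 296.] [410. 299. 290.] [424. 311. 301.]
scene orange [280. 135.] 9 [416. 250. 299.] [410. 247. 291.] [423. 253. 301.]
scene orange [341. 158.] 28 [593. 302. 296.] [585. 297. 290.] [600. 308. 302.]
scene orange [327. 166.] 9 [590. 247. 300.] [585. 244. 298.] [599. 249. 303.]
scene orange [104. 239.] 47 [ 427. -269.  308.] [ 419. -276.  300.] [ 436. -261.  313.]
scene orange [ 85. 256.] 42 [ 443. -320.  308.] [ 432. -325.  300.] [ 450. -311.  313.]
scene orange [169. 273.] 50 [ 594. -218.  307.] [ 587. -225.  301.] [ 601. -210.  316.]
scene orange [151. 294.] 23 [ 609. -269.  310.] [ 604. -272.  304.] [ 615. -262.  314.]
scene green [266. 288.] 252 [627.  -3.  45.] [600. -28.  40.] [651.  22.  51.]
scene blue [306. 166.] 100 [501. 268. 231.] [460. 265. 223.] [547. 275. 237.]
scene blue [292. 216.] 158 [503. 216.  61.] [461. 211.  46.] [547. 225.  75.]
scene bar [386.  41.] 193 [256. 955. 285.] [158. 931. 277.] [366. 988. 293.]
scene bar [422.  51.] 43 [395. 991. 285.] [369. 983. 277.] [ 433. 1004.  293.]
scene bar [443.  56.] 30 [ 473. 1009.  286.
[... 4666 characters left out ...]
65. 2330.   58.] [-101. 2389.   72.]
side whitehousing [307. 151.] 64 [841. 774.  69.] [763. 746.  63.] [911. 796.  72.]
side whitehousing [309. 379.] 3115 [ 574. -197.   66.] [ 445. -309.   58.] [ 642. -134.   72.]
side whitehousing [225. 402.] 693 [ 405. -221.   66.] [ 381. -257.   58.] [ 422. -189.   69.]
side amber [358. 280.] 470 [735.  -1.  75.] [713. -16.  53.] [775.  35.  93.]
side cone [185. 153.] 347 [ 348. 1020.   20.] [281. 935.  12.] [ 421. 1105.   40.]
side cone [245. 168.] 69 [586. 791.  20.] [548. 779.  12.] [617. 823.  25.]
side cone [169. 182.] 250 [278. 738.  20.] [200. 709.  12.] [398. 837.  26.]
side cone [237. 319.] 223 [450.  -7.  23.] [435. -25.  12.] [477.  34.  38.]
```

View pics/c1.png

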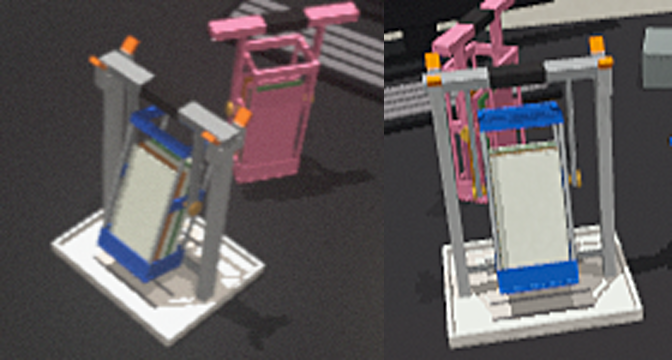

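The crop confirms it: the steel crossbar with the black grip lies in the drain stand, foot swung towards world −y. Stand seat ≈ (504,275,280) with yaw ≈ −1°, and dryer seat ≈ (516,−267,290) with yaw ≈ 17°. The lip pairs are 175 mm apart, which agrees with the 176 given.

```bash
cat >> h.py <<'E'
from scipy.spatial.transform import Rotation as Ro
def tool(s=None):
    s=s or manip.read_state(); R=Ro.from_euler('xyz',s["eef_rot"]).as_matrix()
    a=np.degrees(np.arctan2(R[1,2],R[0,2])); return s["eef_pos"].round(1),R[:,0].round(3),a.round(2)
E
python3 - <<'E'
from h import *
print(tool()); s=manip.read_state(); print(s["joints"])
E
```

```text
(array([ 188.4, -516.5,  223.9]), array([-0.   ,  0.001, -1.   ]), np.float64(-69.96))
[-1.28758950e+00  3.00385375e-01  1.52154771e+00  1.99041214e-05
  1.32067217e+00 -6.66385446e-02]
```

Call:
{"api": "jog_arm", "payload": {"moves": [[[0,0,50,0,0,0],[0,0,50,0,0,0],[0,10,50,0,0,0],[15,40,20,0,0,0],[18,46,0,0,0,0]]]}}

```text
clock: 0.6
eef_pos: [219.7, -419.1, 393.6]
eef_rot: [3.053, 1.56, 1.828]
wrist_force: [1.1, 0.1, -0.1]
finger_gap: 93.7
```

Call:
{"api": "jog_arm", "payload": {"moves": [[[18,44,0,0,0,-1.5],[18,44,0,0,0,-1.5],[18,44,0,0,0,-1.5],[18,44,0,0,0,-1.5],[18,44,0,0,0,-1.5]]]}}

```text
clock: 1.1
eef_pos: [310.2, -190.2, 393.4]
eef_rot: [2.995, 1.561, 1.63]
wrist_force: [1.8, -0.3, -0.5]
finger_gap: 93.9
```

Call:
{"api": "jog_arm", "payload": {"moves": [[[18,44,0,0,0,-1.5],[18,44,0,0,0,-1.5],[18,44,0,0,0,-1.5],[18,44,0,0,0,-1.5],[18,44,0,0,0,-1.5]]]}}

```text
clock: 1.6
eef_pos: [400.5, 40.1, 393.5]
eef_rot: [2.842, 1.561, 1.34]
wrist_force: [0.4, -1.0, 1.0]
finger_gap: 93.9
```

```bash
python3 - <<'E'
from h import *
print(tool())
E
```

```text
(array([400.5,  40.1, 393.5]), array([ 0.002,  0.01 , -1.   ]), np.float64(-86.06))
```

Call:
{"api": "jog_arm", "payload": {"moves": [[[20,45,0,-0.6,0.1,-1.0],[20,45,0,0,0,-1.0],[20,45,0,0,0,-1.0],[20,45,0,0,0,-1.0],[18,40,0,0,0,-1.0]]]}}

```text
clock: 2.1
eef_pos: [497.3, 266.5, 392.4]
eef_rot: [0.153, 1.569, -1.438]
wrist_force: [1.2, -0.5, 0.2]
finger_gap: 93.9
```

Call:
{"api": "jog_arm", "payload": {"moves": [[[6,12,0,0,0,0],[0,0,0,0,0,0]]]}}

```text
clock: 2.3
eef_pos: [504.0, 283.4, 389.2]
eef_rot: [-0.818, 1.565, -2.405]
wrist_force: [0.7, -0.8, -0.1]
finger_gap: 94.0
```

```bash
python3 - <<'E'
from h import *
print(tool())
im,d,p=cam("wrist"); np.savez("w1.npz",im=im,d=d); cv2.imwrite("pics/w1.png",im)
P=cloud(d,p); hsv=cv2.cvtColor(im,cv2.COLOR_BGR2HSV); H,S,V=cv2.split(hsv)
Z=P[...,2]
m=(d>0)&(Z>278)&(Z<294)&(abs(P[...,0]-504)<150)&(abs(P[...,1]-275)<60)
g=m&(V<70); b=m&(V>=90)&(S<80)
for n,k in(("grip",g),("steel",b)):
    q=P[k]; 
    if len(q)<10: print(n,len(q)); continue
    r=cv2.minAreaRect(q[:,:2].astype(np.float32)); print(n,len(q),q.mean(0).round(1),np.percentile(q,[1,50,99],axis=0).round(1),r)
E
```

```text
(array([504. , 283.4, 389.2]), array([-0.004, -0.004, -1.   ]), np.float64(-90.95))
grip 1489 [491.8 279.5 289.9] [[473.5 267.2 288.1]
 [491.9 279.6 289.9]
 [511.5 291.5 291.6]] ((493.54803466796875, 278.8696594238281), (25.890230178833008, 41.064659118652344), 88.65116119384766)
steel 6005 [523.6 278.4 288.1] [[422.3 260.1 280.7]
 [539.5 278.3 288.1]
 [598.4 296.6 290.9]] ((508.2291564941406, 278.961669921875), (47.6010627746582, 182.35089111328125), 89.25479125976562)
```

View pics/w1.png

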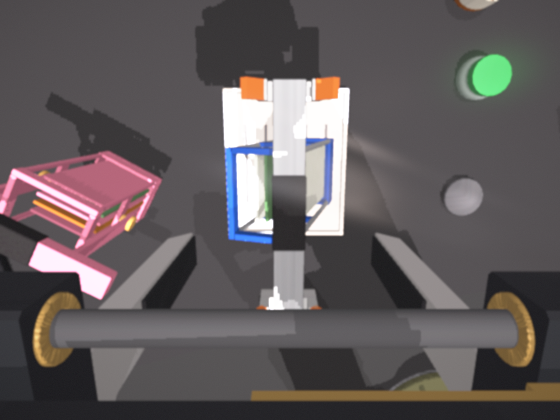

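The wrist view looks straight down: black grip at columns 273–306, rows 177–250; +x end fork at (290,88). The pink look-alike is well off to the left, and the carrier rim is below the bar. I'll check the grip ends before descending.

```bash
python3 - <<'E'
from h import *
f=np.load("w1.npz"); p=manip.camera_params("wrist"); d=f["d"]; V=f["im"].max(2)
print(V[150:275:5,289], d[150:275:25,289])
for r in(81,177,213,250): print(r,world(289,r,d[r,289],p).round(1))
P=cloud(d,p)
for r in(110,140,160,190,220):
    k=(d[r]>0)&(abs(P[r,:,2]-288)<5); x=P[r][k]; x=x[abs(x[:,1]-278)<20]; print(r,x[:,0].mean().round(),x[:,1].min().round(1),x[:,1].max().round(1))
E
```

```text
[230 229 229 228 228 162 103 107 105  94  77  64  58  53  47  47  47  46
  44  48  95 171 172 171 170] [260.43088 265.49832 266.8934  270.60892 277.48624]
81 [597.6 276.6 287. ]
177 [529.8 277.5 289.7]
213 [501.9 277.8 289. ]
250 [472.  278.2 289. ]
110 578.0 265.5 288.4
140 557.0 265.5 288.8
160 542.0 266.2 289.1
190 520.0 265.6 290.4
220 497.0 265.6 290.9
```

Call:
{"api": "jog_arm", "payload": {"moves": [[[-3,-5,-30,0.2,-0.2,0],[0,0,-40,0,0,0],[0,0,-24,0,0,0],[0,0,0,0,0,0]]]}}

```text
clock: 2.75
eef_pos: [499.3, 273.0, 294.0]
eef_rot: [1.883, 1.569, 0.293]
wrist_force: [0.2, 0.2, -0.4]
finger_gap: 93.9
```

```bash
python3 - <<'E'
from h import *
print(tool())
E
```

```text
(array([499.3, 273. , 294. ]), array([ 0.002,  0.001, -1.   ]), np.float64(-91.13))
```

Call:
{"api": "jog_arm", "payload": {"moves": [[[2,5.4,-6,0,0,0],[0,0,-5,0,0,0],[0,0,0,0,0,0]]]}}

```text
clock: 3.05
eef_pos: [502.0, 277.5, 286.3]
eef_rot: [1.969, 1.564, 0.377]
wrist_force: [-0.7, 0.9, 0.3]
finger_gap: 93.9
```

```bash
python3 - <<'E'
from h import *
print(tool())
E
```

```text
(array([502. , 277.5, 286.3]), array([ 0.006,  0.003, -1.   ]), np.float64(-91.23))
```

Call:
{"api": "jog_arm", "payload": {"moves": [[[0,0.8,-4,0,0,0],[0,0,0,0,0,0],[0,0,0,0,0,0],[0,0,0,0,0,0],[0,0,0,0,0,0]]], "gripper": -1, "squeeze": 45}}

```text
clock: 3.55
eef_pos: [502.5, 278.6, 284.1]
eef_rot: [1.987, 1.561, 0.395]
wrist_force: [-0.6, 0.6, -0.1]
finger_gap: 57.4
```

Call:
{"api": "jog_arm", "payload": {"moves": [[[0,0,0,0,0,0],[0,0,0,0,0,0],[0,0,0,0,0,0]]]}}

```text
clock: 3.85
eef_pos: [502.5, 278.6, 284.2]
eef_rot: [1.988, 1.561, 0.396]
wrist_force: [-0.7, 0.4, -0.2]
finger_gap: 33.2
```

```bash
python3 - <<'E'
from h import *
print(tool())
E
```

```text
(array([502.5, 278.6, 284.2]), array([ 0.009,  0.004, -1.   ]), np.float64(-91.21))
```

Call:
{"api": "jog_arm", "payload": {"moves": [[[0,0,0,-0.2,0.5,0],[0,0,0,0,0,0],[0,0,0,0,0,0],[0,0,0,0,0,0]]]}}

```text
clock: 4.25
eef_pos: [502.4, 278.7, 284.3]
eef_rot: [-1.834, 1.571, 2.857]
wrist_force: [-0.6, 0.4, 1.1]
finger_gap: 25.9
```

```bash
python3 - <<'E'
from h import *
print(tool()); print(manip.camera_params("side"))
E
```

```text
(array([502.4, 278.7, 284.3]), array([-0.,  0., -1.]), np.float64(-91.2))
{'fx': 384.28812328317355, 'fy': 384.28812328317355, 'cx': 279.5321449033823, 'cy': 210.9815489209633, 'rvec': array([ 2.10953795, -0.2464564 ,  0.10607216]), 'tvec': array([-534.93845126,  321.28095428,  800.87693114])}
```

Gripped: the gap is 25.9 mm on the 26 mm sleeve. Now lifting straight up, quickly, so that the foot clears the drip bar.

Call:
{"api": "jog_arm", "payload": {"moves": [[[0,0,30,0,0,0],[0,0,45,0,0,0],[0,0,30,0,0,0]]]}}

```text
clock: 4.55
eef_pos: [500.5, 277.7, 384.4]
eef_rot: [-1.115, 1.555, -2.707]
wrist_force: [1.4, -0.2, -7.2]
finger_gap: 25.1
```

```bash
cat >> h.py <<'E'
from scipy.optimize import least_squares
def foot(n="scene",save=None):
    s=manip.read_state(); im,d,p=cam(n)
    if save: cv2.imwrite(save,im)
    a=np.radians(tool(s)[2]+90); c=np.array(s["eef_pos"])
    P=cloud(d,p)-c; y=-P[...,0]*np.sin(a)+P[...,1]*np.cos(a); x=P[...,0]*np.cos(a)+P[...,1]*np.sin(a); z=P[...,2]
    H,S,V=cv2.split(cv2.cvtColor(im,cv2.COLOR_BGR2HSV))
    m=(H>105)&(H<125)&(S>130)&(V>50)&(d>0)&(z<-190)&(z>-270)&(abs(x)<60)&(abs(y)<110)
    return s["clock"],np.median(y[m])/105. if m.sum()>10 else np.nan,m.sum(),c,s
def swing(N,T=None,save=None,tpred=()):
    r=[foot(save=save if i==N-1 else None) for i in range(N)]; t=np.array([q[0] for q in r]); th=np.array([q[1] for q in r])
    k=np.isfinite(th); t0=t[0]; fun=lambda v:v[0]+v[1]*np.cos(v[3]*(t[k]-t0))+v[2]*np.sin(v[3]*(t[k]-t0))-th[k]
    best=None
    if T: f=least_squares(lambda u:fun([*u,2*np.pi/T]),[0,.1,.1]); best=[*f.x,2*np.pi/T]
    else:
        f=least_squares(fun,[0,.1,.1,4.83]); best=f.x
    b,A,B,w=best; print("th",th.round(3)); print("n",r[-1][2],"t0",t0,"tend",t[-1],"clock",manip.read_state()["clock"],"off %.3f amp %.3f T %.3f rms %.4f"%(b,np.hypot(A,B),2*np.pi/w,np.sqrt((f.fun**2).mean())))
    ph=np.arctan2(B,A)  # th=b+amp cos(w(t-t0)-ph); maxima of theta at:
    tm=t0+ph/w; P=2*np.pi/w; print("theta-max times",[round(tm+P*i,2) for i in range(-1,7) if tm+P*i>t0])
    print(tool(),manip.read_state()["wrist_force"].round(1))
E
python3 - <<'E'
from h import *
swing(26,save="pics/s2.png")
E
```

```text
th [-0.341 -0.275 -0.196 -0.134 -0.048  0.004  0.006  0.021  0.008 -0.05
 -0.094 -0.163 -0.228 -0.305 -0.37  -0.432 -0.482 -0.526 -0.561 -0.582
 -0.588 -0.582 -0.566 -0.541 -0.499 -0.448]
n 235 t0 4.55 tend 5.8 clock 5.85 off -0.308 amp 0.303 T 1.319 rms 0.0191
theta-max times [np.float64(4.89), np.float64(6.21), np.float64(7.53), np.float64(8.85), np.float64(10.17), np.float64(11.48), np.float64(12.8)]
(array([500.7, 277.8, 383. ]), array([-0.014, -0.006, -1.   ]), np.float64(-91.21)) [ 0.1 -0.1 -7.5]
```

View pics/s2.png

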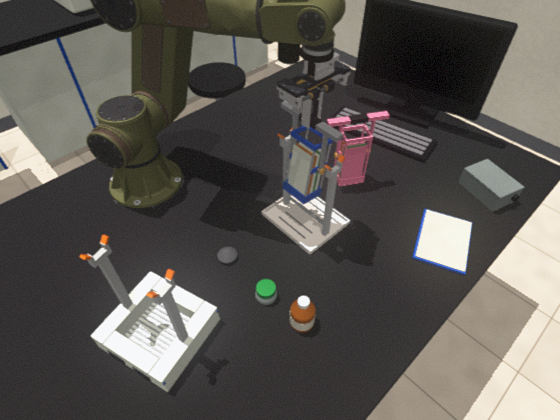

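The carrier hangs freely above the stand at about (307,165), amplitude 0.30 rad and T ≈ 1.32 s; the −0.31 offset comes from seeing only the tray's −y face. I'll time the start and stop of the transport to cancel the swing.

Call:
{"api": "jog_arm", "payload": {"moves": [[[0,0,0,0.3,-0.8,0],[0,0,0,0,0,0],[0,0,0,0,0,0]]]}}

```text
clock: 6.15
eef_pos: [500.7, 277.8, 383.0]
eef_rot: [1.163, 1.569, -0.429]
wrist_force: [0.4, -0.5, -8.2]
finger_gap: 25.8
```

Call:
{"api": "jog_arm", "payload": {"moves": [[[0,0,0,0,0,0],[0,0,0,0,0,0],[0,0,0,0,0,0]]]}}

```text
clock: 6.45
eef_pos: [500.6, 277.8, 383.0]
eef_rot: [1.158, 1.569, -0.434]
wrist_force: [0.2, 1.0, -8.3]
finger_gap: 25.7
```

Call:
{"api": "jog_arm", "payload": {"moves": [[[1,-27,0,0,0,0.9],[1,-27,0,0,0,0.9],[1,-27,0,0,0,0.9],[1,-27,0,0,0,0.9],[1,-27,0,0,0,0.9]]]}}

```text
clock: 6.95
eef_pos: [504.9, 141.1, 382.2]
eef_rot: [0.635, 1.57, -0.871]
wrist_force: [0.1, -0.1, -8.2]
finger_gap: 25.1
```

```bash
python3 - <<'E'
from h import *
s=manip.read_state(); print(s["clock"],tool(s))
E
```

```text
6.95 (array([504.9, 141.1, 382.2]), array([ 0., -0., -1.]), np.float64(-86.27))
```

Call:
{"api": "jog_arm", "payload": {"moves": [[[1,-27,-1,0,0,0.9],[1,-27,-1,0,0,0.9],[1,-27,-1,0,0,0.9],[1,-27,-1,0,0,0.9],[1,-27,-1,0,0,0.9]]]}}

```text
clock: 7.45
eef_pos: [509.3, 0.4, 377.9]
eef_rot: [1.23, 1.569, -0.193]
wrist_force: [1.0, 0.4, -8.2]
finger_gap: 25.6
```

Call:
{"api": "jog_arm", "payload": {"moves": [[[1,-27,-1,0,0,0.9],[1,-27,-1,0,0,0.9],[1,-27,-1,0,0,0.9],[1,-27,-1,0,0,0.8],[1,-27,-1,0,0,0.8]]]}}

```text
clock: 7.95
eef_pos: [513.6, -140.4, 373.4]
eef_rot: [1.182, 1.568, -0.163]
wrist_force: [0.7, -0.3, -7.2]
finger_gap: 25.2
```

```bash
python3 - <<'E'
from h import *
s=manip.read_state(); print(s["clock"],tool(s))
E
```

```text
7.95 (array([ 513.6, -140.4,  373.4]), array([ 0.003, -0.001, -1.   ]), np.float64(-77.08))
```

Call:
{"api": "jog_arm", "payload": {"moves": [[[0.5,-24,-2,0,0.1,0.8],[0.5,-24,-2,0,0.1,0.8],[0.5,-24,-2,0,0,0.8],[0.5,-24,-2,0,0,0.8],[0,-24,-2,0,0,0.7]]]}}

```text
clock: 8.45
eef_pos: [515.1, -266.2, 363.3]
eef_rot: [-0.227, 1.57, -1.502]
wrist_force: [-0.3, -0.4, -7.4]
finger_gap: 25.6
```

Call:
{"api": "jog_arm", "payload": {"moves": [[[0,0,0,0,0,0],[0,0,0,0,0,0]]]}}

```text
clock: 8.65
eef_pos: [514.6, -268.8, 362.1]
eef_rot: [-1.579, 1.569, -2.857]
wrist_force: [-1.2, -0.6, -8.0]
finger_gap: 25.4
```

```bash
python3 - <<'E'
from h import *
swing(18,T=1.319,save="pics/s3.png")
im,d,p=cam("wrist"); cv2.imwrite("pics/w3.png",im); np.savez("w3.npz",im=im,d=d,**{k:np.array(v) for k,v in p.items()})
E
```

```text
th [-0.401 -0.371 -0.345 -0.304 -0.264 -0.203 -0.171 -0.141 -0.13  -0.118
 -0.122 -0.126 -0.146 -0.166 -0.196 -0.266 -0.315 -0.349]
n 247 t0 8.65 tend 9.5 clock 9.55 off -0.301 amp 0.186 T 1.319 rms 0.0097
theta-max times [np.float64(9.12), np.float64(10.44), np.float64(11.76), np.float64(13.08), np.float64(14.4), np.float64(15.72), np.float64(17.04)]
(array([ 514.7, -268.7,  362.3]), array([-0.001, -0.001, -1.   ]), np.float64(-73.18)) [ 0.3 -0.6 -8.3]
```

View pics/s3.png

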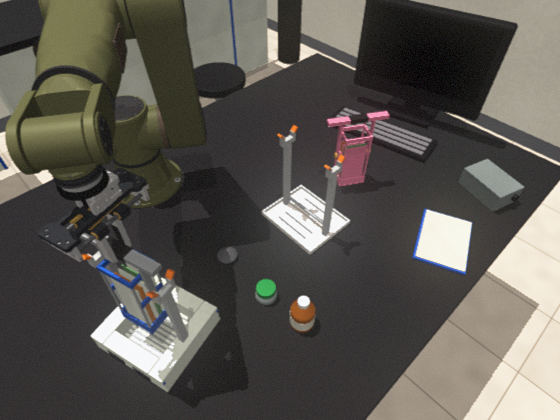

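View pics/w3.png

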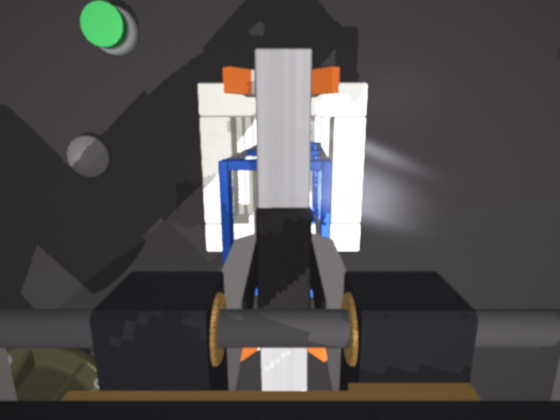

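The carrier is now over the dryer well at about (140,295) in the scene view. The wrist view shows the bar (columns 256–311) between the far fork's orange lips at (238,80) and (325,80). Residual swing is 0.19 rad. I'll cancel it with a +42 mm shift at θ-max and a −42 mm shift at θ-min.

Call:
{"api": "jog_arm", "payload": {"moves": [[[0,0,0,0,0,0],[0,0,0,0,0,0],[0,0,0,0,0,0],[0,0,0,0,0,0]]]}}

```text
clock: 10.0
eef_pos: [514.6, -268.7, 362.3]
eef_rot: [-1.286, 1.569, -2.564]
wrist_force: [-0.3, 1.2, -7.1]
finger_gap: 25.3
```

Call:
{"api": "jog_arm", "payload": {"moves": [[[0,0,0,0,0,0],[0,0,0,0,0,0],[0,0,0,0,0,0],[-6,20,0,0,0,0],[-6,20,0,0,0,0]]]}}

```text
clock: 10.5
eef_pos: [502.4, -229.6, 361.3]
eef_rot: [-1.561, 1.568, -2.84]
wrist_force: [-0.1, 0.5, -7.6]
finger_gap: 25.8
```

Call:
{"api": "jog_arm", "payload": {"moves": [[[0,0,0,0,0,0],[0,0,0,0,0,0],[0,0,0,0,0,0],[0,0,0,0,0,0],[0,0,0,0,0,0]]]}}

```text
clock: 11.0
eef_pos: [502.4, -229.1, 361.9]
eef_rot: [-1.24, 1.569, -2.518]
wrist_force: [0.6, 0.4, -6.9]
finger_gap: 25.9
```

Call:
{"api": "jog_arm", "payload": {"moves": [[[6,-20,0,0,0,0],[6,-20,0,0,0,0],[0,0,0,0,0,0]]]}}

```text
clock: 11.3
eef_pos: [514.9, -270.9, 361.7]
eef_rot: [-1.261, 1.569, -2.54]
wrist_force: [-1.0, -0.8, -8.6]
finger_gap: 25.6
```

```bash
python3 - <<'E'
from h import *
swing(20,T=1.319)
# dryer seat from wrist frame w3 (orange lips, top 283..314) 
f=np.load("w3.npz"); P=cloud(f["d"],f); H,S,V=cv2.split(cv2.cvtColor(f["im"],cv2.COLOR_BGR2HSV)); Z=P[...,2]
m=((H<20)&(S>170)&(V>100)&(Z>285)&(Z<325)).astype(np.uint8)
k,l,s,c=cv2.connectedComponentsWithStats(m)
for i in range(1,k):
    if s[i,4]>20: q=P[l==i]; print("lip",c[i].round(),s[i,4],q.mean(0).round(1),q.min(0).round(),q.max(0).round())
b=(Z>340)&(Z<372)&(S<60)&(V>120); b[230:]=0; q=P[b]; print("bar",len(q),np.median(q[:,2]).round(1),cv2.minAreaRect(q[:,:2].astype(np.float32)))
for r in(60,100,150,190):
    x=P[r][b[r]]; print(r,x.mean(0).round(1),x[:,1].min().round(1),x[:,1].max().round(1))
h=(abs(Z-65)<4)&(V>150)&(S<60); q=P[h]; print("housing",len(q),cv2.minAreaRect(q[:,:2].astype(np.float32)))
E
```

```text
th [-0.31  -0.329 -0.341 -0.353 -0.36  -0.365 -0.369 -0.368 -0.366 -0.364
 -0.353 -0.344 -0.332 -0.318 -0.309 -0.297 -0.287 -0.264 -0.273 -0.238]
n 206 t0 11.3 tend 12.25 clock 12.3 off -0.314 amp 0.058 T 1.319 rms 0.0059
theta-max times [np.float64(12.3), np.float64(13.62), np.float64(14.94), np.float64(16.26), np.float64(17.57), np.float64(18.89)]
(array([ 514.7, -269. ,  362.5]), array([-0.001, -0.001, -1.   ]), np.float64(-73.17)) [-0.2  0.1 -8.8]
lip [236.  80.] 645 [ 593.1 -216.8  308.3] [ 585. -225.  300.] [ 601. -208.  315.]
lip [325.  80.] 646 [ 607.9 -265.7  308.2] [ 599. -274.  300.] [ 616. -257.  314.]
lip [247. 352.] 109 [ 421.4 -270.9  307.3] [ 417. -276.  301.] [ 425. -267.  312.]
lip [318. 353.] 154 [ 436.2 -318.   308.7] [ 431. -324.  301.] [ 443. -313.  314.]
bar 8651 365.6 ((569.5449829101562, -252.14559936523438), (78.46148681640625, 24.637222290039062), 17.839365005493164)
60 [ 602.6 -242.   365.6] -253.2 -230.9
100 [ 587.3 -246.7  365.7] -257.8 -235.6
150 [ 567.1 -253.   365.5] -264.3 -241.8
190 [ 549.8 -258.1  365.6] -269.3 -246.8
housing 10077 ((516.7716674804688, -266.7447509765625), (218.24853515625, 210.42332458496094), 16.88100814819336)
```

Call:
{"api": "jog_arm", "payload": {"moves": [[[1.5,0.5,0,0,0,0],[1.5,0.5,0,0,0,0],[0,0,0,0,0,0],[0,0,0,0,0,0],[0,0,0,0,0,0]]]}}

```text
clock: 12.8
eef_pos: [518.1, -267.8, 362.4]
eef_rot: [-1.01, 1.569, -2.287]
wrist_force: [-0.5, 0.4, -7.7]
finger_gap: 25.7
```

Call:
{"api": "jog_arm", "payload": {"moves": [[[0,0,0,0,0,0],[3.7,-12,0,0,0,0],[0,0,0,0,0,0],[0,0,0,0,0,0],[0,0,0,0,0,0]]]}}

```text
clock: 13.3
eef_pos: [522.0, -281.2, 362.3]
eef_rot: [-1.124, 1.569, -2.401]
wrist_force: [0.2, -0.1, -8.2]
finger_gap: 25.6
```

Call:
{"api": "jog_arm", "payload": {"moves": [[[0,0,0,0,0,0],[0,0,0,0,0,0],[0,0,0,0,0,0],[-3.7,12.5,0,0,0,0],[0,0,0,0,0,0]]]}}

```text
clock: 13.8
eef_pos: [518.0, -267.5, 362.3]
eef_rot: [-1.304, 1.569, -2.581]
wrist_force: [0.0, -0.2, -8.3]
finger_gap: 25.2
```

```bash
python3 - <<'E'
from h import *
swing(24,T=1.319)
E
```

```text
th [-0.336 -0.332 -0.328 -0.324 -0.318 -0.317 -0.317 -0.31  -0.307 -0.305
 -0.303 -0.304 -0.303 -0.305 -0.309 -0.311 -0.315 -0.314 -0.32  -0.328
 -0.326 -0.332 -0.331 -0.335]
n 223 t0 13.8 tend 14.95 clock 15.0 off -0.319 amp 0.016 T 1.319 rms 0.0018
theta-max times [np.float64(14.35), np.float64(15.67), np.float64(16.99), np.float64(18.31), np.float64(19.63), np.float64(20.95), np.float64(22.27)]
(array([ 518.2, -269. ,  361.9]), array([-0.002, -0.001, -1.   ]), np.float64(-73.24)) [ 0.4 -0.2 -7.8]
```

Call:
{"api": "jog_arm", "payload": {"moves": [[[0,0,-6,0,0,0],[0,0,-10,0,0,0],[0,0,-6,0,0,0],[0,0,0,0,0,0],[0,0,0,0,0,0]]]}}

```text
clock: 15.5
eef_pos: [518.0, -268.8, 337.0]
eef_rot: [-1.754, 1.568, -3.032]
wrist_force: [-0.4, -0.2, -8.6]
finger_gap: 25.5
```

Call:
{"api": "jog_arm", "payload": {"moves": [[[0,0,0,0,0,0],[-1,3.3,0,0,0,0],[0,0,0,0,0,0],[0,0,0,0,0,0],[0,0,0,0,0,0]]]}}

```text
clock: 16.0
eef_pos: [517.0, -265.2, 337.8]
eef_rot: [-1.353, 1.569, -2.631]
wrist_force: [0.3, 0.4, -7.8]
finger_gap: 25.6
```

Call:
{"api": "jog_arm", "payload": {"moves": [[[0,0,0,0,0,0],[0,0,0,0,0,0],[0,0,0,0,0,0],[0.7,-2.8,0,0,0,0],[0,0,0,0,0,0]]]}}

```text
clock: 16.5
eef_pos: [517.8, -268.4, 338.0]
eef_rot: [-1.18, 1.569, -2.458]
wrist_force: [-0.5, -0.7, -7.3]
finger_gap: 25.9
```

```bash
python3 - <<'E'
from h import *
swing(26,T=1.319)
E
```

```text
th [-0.318 -0.322 -0.32  -0.32  -0.32  -0.322 -0.321 -0.321 -0.321 -0.324
 -0.322 -0.321 -0.319 -0.319 -0.32  -0.315 -0.319 -0.317 -0.319 -0.315
 -0.312 -0.316 -0.313 -0.314 -0.319 -0.322]
n 217 t0 16.5 tend 17.75 clock 17.8 off -0.319 amp 0.003 T 1.319 rms 0.0018
theta-max times [np.float64(17.51), np.float64(18.83), np.float64(20.14), np.float64(21.46), np.float64(22.78), np.float64(24.1)]
(array([ 517.8, -268. ,  338.1]), array([-0.001, -0.001, -1.   ]), np.float64(-73.22)) [-0.8  0.5 -8.4]
```

Swing is down to 0.003 rad. I'll hold it still for well over two seconds and check alignment with the forks.

Call:
{"api": "jog_arm", "payload": {"moves": [[[0,0,0,0,0,0],[0,0,0,0,0,0],[0,0,0,0,0,0],[0,0,0,0,0,0],[0,0,0,0,0,0]]]}}

```text
clock: 18.3
eef_pos: [517.8, -268.0, 338.1]
eef_rot: [-1.177, 1.569, -2.455]
wrist_force: [-0.2, 0.2, -7.5]
finger_gap: 25.6
```

Call:
{"api": "jog_arm", "payload": {"moves": [[[0,0,0,0,0,0],[0,0,0,0,0,0],[0,0,0,0,0,0],[0,0,0,0,0,0],[0,0,0,0,0,0]]]}}

```text
clock: 18.8
eef_pos: [517.8, -268.0, 338.1]
eef_rot: [-1.193, 1.569, -2.471]
wrist_force: [-0.1, -0.2, -7.8]
finger_gap: 25.3
```

```bash
python3 - <<'E'
from h import *
swing(20,T=1.319)
im,d,p=cam("wrist"); P=cloud(d,p); H,S,V=cv2.split(cv2.cvtColor(im,cv2.COLOR_BGR2HSV)); Z=P[...,2]
k,l,s,c=cv2.connectedComponentsWithStats(((H<20)&(S>170)&(V>100)&(Z>285)&(Z<325)).astype(np.uint8))
for i in range(1,k):
    if s[i,4]>20: q=P[l==i]; print("lip",c[i].round(),s[i,4],q.mean(0).round(1))
b=(Z>325)&(Z<350)&(S<60)&(V>120)
for r in range(30,220,30):
    x=P[r][b[r]]
    if len(x)>5: print(r,x.mean(0).round(1))
x=P[b&(np.arange(420)[:,None]<230)]; print(np.polyfit(x[:,0],x[:,1],1), x[:,0].max())
E
```

```text
th [-0.316 -0.313 -0.314 -0.313 -0.319 -0.318 -0.319 -0.319 -0.319 -0.32
 -0.321 -0.324 -0.319 -0.323 -0.324 -0.321 -0.324 -0.323 -0.321 -0.319]
n 220 t0 18.8 tend 19.75 clock 19.8 off -0.319 amp 0.004 T 1.319 rms 0.0015
theta-max times [np.float64(18.81), np.float64(20.13), np.float64(21.45), np.float64(22.77), np.float64(24.09), np.float64(25.41), np.float64(26.73)]
(array([ 517.8, -268. ,  338. ]), array([-0.001, -0.001, -1.   ]), np.float64(-73.22)) [ 0.7 -0.9 -6.7]
lip [230.  81.] 844 [ 593.1 -217.1  308.1]
lip [330.  81.] 839 [ 607.9 -265.6  308.1]
lip [245. 373.] 358 [ 425.9 -270.4  305.8]
lip [320. 374.] 481 [ 440.3 -315.9  307. ]
60 [ 605.8 -241.4  341.2]
90 [ 594.3 -244.7  341.1]
120 [ 582.5 -248.4  341.2]
150 [ 570.2 -252.2  341.1]
180 [ 557.3 -256.1  341.2]
[ 2.6637146e-01 -4.0375719e+02] 613.3074751841513
```

It has hung still for more than 3 s (amplitude ≤ 0.004 rad). The bar is within 1.6 mm of the lip midlines, so I'll lower it with a 1 mm correction.

Call:
{"api": "jog_arm", "payload": {"moves": [[[-0.1,0.4,-4,0,0,0],[-0.1,0.4,-7,0,0,0],[0,0.2,-8,0,0,0],[0,0,-7,0,0,0],[0,0,-4,0,0,0]]]}}

```text
clock: 20.35
eef_pos: [517.4, -266.8, 305.3]
eef_rot: [-1.333, 1.569, -2.61]
wrist_force: [-0.1, 0.0, -7.3]
finger_gap: 25.6
```

Call:
{"api": "jog_arm", "payload": {"moves": [[[0,0,-3,0,0,0],[0,0,-2,0,0,0],[0,0,0,0,0,0]]]}}

```text
clock: 20.65
eef_pos: [517.3, -266.7, 298.9]
eef_rot: [-1.753, 1.568, -3.031]
wrist_force: [-0.7, -0.2, -7.5]
finger_gap: 25.9
```

```bash
python3 - <<'E'
from h import *
swing(8,T=1.319)
E
```

```text
th [-0.315 -0.319 -0.315 -0.317 -0.315 -0.316 -0.316 -0.318]
n 225 t0 20.65 tend 21.0 clock 21.05 off -0.319 amp 0.003 T 1.319 rms 0.0013
theta-max times [np.float64(20.81), np.float64(22.13), np.float64(23.45), np.float64(24.76), np.float64(26.08), np.float64(27.4), np.float64(28.72)]
(array([ 517.4, -266.8,  299.3]), array([-0.002, -0.001, -1.   ]), np.float64(-73.22)) [ 0.8  0.7 -7.7]
```

Call:
{"api": "jog_arm", "payload": {"moves": [[[0,0,-2,0,0,0],[0,0,-1.5,0,0,0],[0,0,0,0,0,0]]]}}

```text
clock: 21.35
eef_pos: [517.3, -266.8, 295.5]
eef_rot: [-1.57, 1.568, -2.848]
wrist_force: [0.6, -0.8, -7.2]
finger_gap: 25.7
```

Call:
{"api": "jog_arm", "payload": {"moves": [[[0,0,-1,0,0,0],[0,0,0,0,0,0]]]}}

```text
clock: 21.55
eef_pos: [517.4, -266.8, 294.9]
eef_rot: [-1.306, 1.569, -2.584]
wrist_force: [-0.0, 0.3, -7.5]
finger_gap: 25.9
```

Call:
{"api": "jog_arm", "payload": {"moves": [[[0,0,-0.6,0,0,0],[0,0,0,0,0,0]]]}}

```text
clock: 21.75
eef_pos: [517.5, -266.8, 294.8]
eef_rot: [-0.891, 1.569, -2.169]
wrist_force: [-0.0, -0.0, -7.4]
finger_gap: 25.5
```

Call:
{"api": "jog_arm", "payload": {"moves": [[[0,0,-1.5,0,0,0],[0,0,0,0,0,0]]]}}

```text
clock: 21.95
eef_pos: [517.5, -266.8, 294.9]
eef_rot: [-0.003, 1.568, -1.28]
wrist_force: [-0.0, -0.2, -8.2]
finger_gap: 25.4
```

Call:
{"api": "jog_arm", "payload": {"moves": [[[0,0,-1.5,0,0,0],[0,0,0,0,0,0]]]}}

```text
clock: 22.15
eef_pos: [517.5, -266.8, 294.8]
eef_rot: [0.307, 1.567, -0.971]
wrist_force: [0.1, -0.1, -7.9]
finger_gap: 25.3
```

```bash
python3 - <<'E'
from h import *
s=manip.read_state(); print(tool(s),s["wrist_force"],s["moment"],s["joints"],s["qd"].round(4))
im,d,p=cam("scene"); im2,d2,p2=cam("side")
cv2.imwrite("pics/s5.png",np.hstack([cv2.resize(im[220:400,60:240],(400,400),interpolation=2),cv2.resize(im2[220:420,180:380],(400,400),interpolation=2)]))
s=manip.read_state(); print(tool(s),s["wrist_force"])
P=cloud(d,p);S=im.max(2)-im.min(2)
for nm,q,i in(("sc",P,im),("si",cloud(d2,p2),im2)):
    V=i.max(2); Sx=V.astype(int)-i.min(2)
    a=np.radians(16.9); r=q-np.array([517,-267,0]); x=r[...,0]*np.cos(a)+r[...,1]*np.sin(a); y=-r[...,0]*np.sin(a)+r[...,1]*np.cos(a)
    for lo,hi in((-96,-60),(60,96)):
        m=(x>lo)&(x<hi)&(abs(y)<10)&(q[...,2]>280)&(q[...,2]<310); print(nm,lo,m.sum(),np.median(q[m][:,2]).round(1))
E
```

```text
(array([ 517.5, -266.8,  294.8]), array([ 0.002, -0.003, -1.   ]), np.float64(-73.21)) [ 0.10772281 -0.14580527 -7.91012805] [ 0.00335894  0.01592088 -0.00321832] [-0.53818729  0.32971047  1.32019905 -0.00173506  1.48794216  0.73977479] [-0.0001 -0.0003 -0.0014 -0.0007  0.0023  0.0015]
(array([ 517.6, -266.9,  294.7]), array([ 0.002, -0.003, -1.   ]), np.float64(-73.22)) [-1.35319798  1.15500305 -1.67139014]
sc -96 4 296.8
sc 60 164 297.2
si -96 400 297.9
si 60 6 282.0
```

View pics/s5.png

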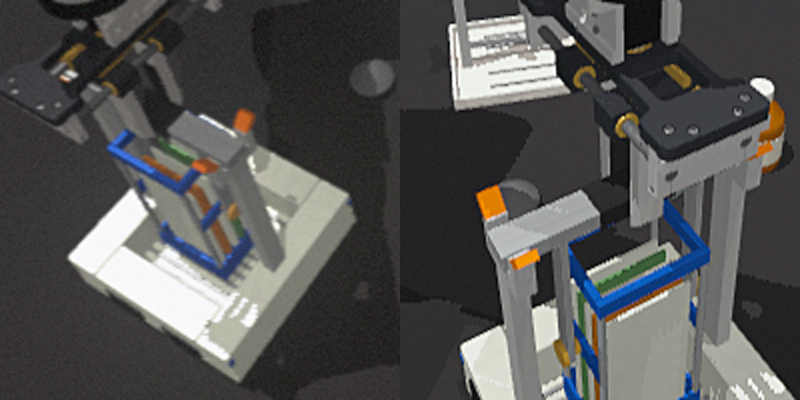

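The crops show the bar lying in the forks: left end at about (530,225) in the side crop, right end between its lips at (215,135) in the scene crop. Its top is at 297–298 mm, which matches 290+7, and the wrist load is falling off. Releasing.

Call:
{"api": "jog_arm", "payload": {"moves": [[[0,0,0,0,0,0],[0,0,0,0,0,0],[0,0,0,0,0,0],[0,0,0,0,0,0],[0,0,0,0,0,0]]], "gripper": 0.5}}

```text
clock: 22.75
eef_pos: [518.2, -267.3, 295.7]
eef_rot: [0.495, 1.564, -0.783]
wrist_force: [-0.0, -0.1, -0.6]
finger_gap: 62.3
```

Call:
{"api": "jog_arm", "payload": {"moves": [[[0,0,0,0,0,0],[0,0,0,0,0,0],[0,0,0,0,0,0]]]}}

```text
clock: 23.05
eef_pos: [518.3, -267.3, 295.8]
eef_rot: [0.499, 1.563, -0.779]
wrist_force: [0.1, 0.2, 0.2]
finger_gap: 70.3
```

```bash
python3 - <<'E'
from h import *
swing(10,T=1.319)
E
```

```text
th [-0.303 -0.306 -0.302 -0.309 -0.306 -0.31  -0.312 -0.312 -0.313 -0.31 ]
n 223 t0 23.05 tend 23.5 clock 23.55 off -0.306 amp 0.006 T 1.319 rms 0.0017
theta-max times [np.float64(24.14), np.float64(25.46), np.float64(26.78), np.float64(28.1), np.float64(29.42), np.float64(30.74)]
(array([ 518.3, -267.3,  295.8]), array([ 0.005, -0.005, -1.   ]), np.float64(-73.22)) [-0.5  0.3  0.9]
```

Released and unloaded, with the gap at 70 mm. Retreating straight up.

Call:
{"api": "jog_arm", "payload": {"moves": [[[0,0,10,0,0,0],[0,0,20,0,0,0],[0,0,35,0,0,0],[0,0,40,0,0,0],[0,0,0,0,0,0]]]}}

```text
clock: 24.05
eef_pos: [517.3, -266.7, 407.1]
eef_rot: [0.492, 1.564, -0.785]
wrist_force: [-0.2, 0.3, 0.1]
finger_gap: 70.5
```

```bash
python3 - <<'E'
from h import *
import h
print(tool())
r=[]
for i in range(20):
    im,d,p=cam("scene"); P=cloud(d,p); H,S,V=cv2.split(cv2.cvtColor(im,cv2.COLOR_BGR2HSV))
    a=np.radians(17); q=P-np.array([516.5,-267,290]); y=-q[...,0]*np.sin(a)+q[...,1]*np.cos(a)
    m=(H>105)&(H<125)&(S>130)&(V>50)&(d>0)&(abs(y)<90)&(q[...,2]<-190)&(q[...,2]>-270)&(abs(q[...,0])<90); r.append(np.median(y[m])/105)
print(np.round(r,3)); cv2.imwrite("pics/s6.png",im)
im,d,p=cam("wrist"); P=cloud(d,p); V=im.max(2); b=(abs(P[...,2]-297)<6)&(V>0)
q=P-np.array([516.5,-267,0]); x=q[...,0]*np.cos(a)+q[...,1]*np.sin(a); y=-q[...,0]*np.sin(a)+q[...,1]*np.cos(a)
for lo,hi in((-96,-70),(-25,25),(60,98)):
    k=b&(x>lo)&(x<hi)&(abs(y)<14); print(lo,k.sum(),y[k].min().round(1) if k.any() else "",y[k].max().round(1) if k.any() else "",np.median(P[k][:,2]).round(1) if k.any() else "")
print(manip.read_state()["clock"],manip.read_state()["wrist_force"])
cv2.imwrite("pics/f.png",np.hstack([im,im*0+0])[:, :560])
E
```

```text
(array([ 517.3, -266.7,  407.1]), array([ 0.005, -0.005, -1.   ]), np.float64(-73.22))
[-0.323 -0.32  -0.322 -0.318 -0.32  -0.317 -0.319 -0.318 -0.316 -0.317
 -0.318 -0.322 -0.324 -0.325 -0.324 -0.322 -0.326 -0.329 -0.328 -0.324]
-96 428 -11.7 11.5 297.8
-25 2121 -13.5 12.6 299.9
60 1820 -12.2 11.6 298.1
25.1 [ 0.13362053 -0.72422665  0.54744899]
```

View pics/s6.png

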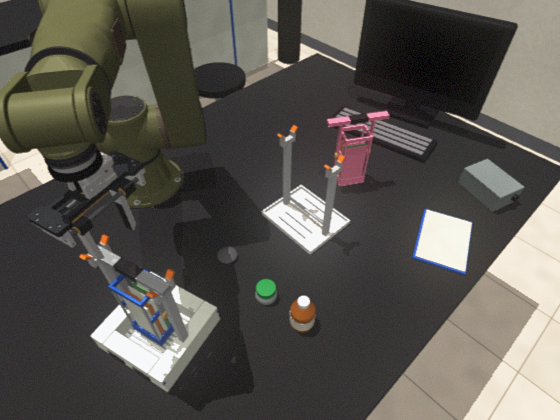

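View pics/f.png

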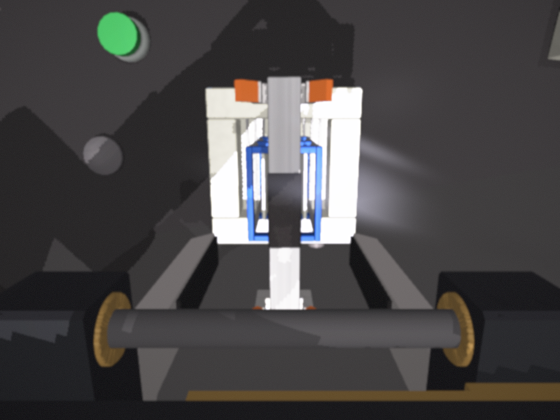

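The carrier hangs upright in the well, with the crossbar centred in both forks (wrist view columns 268–300, lips at 247 and 321) and the bar tops at 297.8 and 298.1 mm. The bystanders look unmoved at (228,256), (265,291) and (303,313), and the gripper is clear. Handing in.

```bash
python3 -c "
from cell import manip
print(manip.sign_off())"
```

```text
the job is handed in; nothing more can be done
None
```

The carrier is hanging in the bench dryer with its crossbar down in both forks. I handed the job in at about 25 s of the 54 s allowed.

- **Carry:** I took it by the black grip, lifted it straight off the drain stand and carried it to the dryer. The largest swing was about 0.30 rad, from its release off the drip bar.
- **Calming:** The timed transport left more swing than I had planned, 0.19 rad instead of about 0.02. Small timed shifts over the forks brought it down to 0.004 rad or less. It then hung that still for over 3 s before I lowered it.
- **Final checks:**
  - The bar tops measure 297.8 and 298.1 mm, against 297 mm expected.
  - The bar is centred across the slots to within about 1 mm.
  - The carrier's last swing reading is about 0.005 rad.
  - The gripper is about 110 mm above the grip, and the wrist force is about zero.
  - The bystanders look unmoved in the picture, though I did not re-measure them.
- **One disagreement:** The wrist force at touchdown still read about −8 N for a moment after the bar had stopped going down. It had dropped to −1.7 N by the next reading, so I judged seating mainly from the measured heights and the picture.

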